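# Fit a hose elbow to the leaning port of a clamped manifold block

## Robot

A 6-joint arm with a two-finger parallel gripper is mounted at the origin on a cart in front of the work surface, level with it; the furniture and walls round the work are solid. World frame = base frame: x ahead of the robot, y to its left, z up, the work surface at z = 0. Lengths are in m, angles in rad, forces in N, time in s.
With the tool pointing down it reaches from about 0.25 to 0.775 m from the base axis. Payload 4 kg.
Tool frame: the origin (TCP) lies at the very end of the fingers, on their centre line; the grasp point (between the pads) lies 19 mm behind it; z points along the fingers, y is the line along which they close (so a half turn about z gives the same grasp; the last joint's range is limited). The gripper opens to 85 mm and grips with 20 to 120 N. Pads are 22 mm wide; open, the fingers measure 114 mm over their backs; the gripper's body (76 mm by 85 mm) begins 54 mm behind the grasp point. The pads swing forward as they close: fully open they stand 13 mm farther back than shut.
Start: joints at [-1.32, 0.087, 1.371, -0, 1.684, -0.103], TCP at [0.191, -0.516, 0.231] pointing down, gripper open.
Joint ranges: [-3.1, 3.1], [-0.76, 2.03], [0.27, 2.55], [-1.08, 4.22], [0.17, 2.65], [-2.57, 2.57]. Speed limits (rad/s): [2.79, 2.79, 3.14, 3.14, 3.14, 3.14].

## Interface

Orientations are given as a unit quaternion [w, x, y, z].
In Python, from workcell import env, fingers, kinematics, capture, camera_info, ticket, find_in, silhouettes, status gives the robot as it stands. Calls block until the motion is done:
- env.movep(position, orientation): joint-space move of the TCP to a pose.
- env.move_straight(position, vel=0.15, attitude=None): straight line of the TCP; attitude=None keeps the orientation; vel is the mean speed in m/s.
- env.move_j(angles): joint-space move.
- fingers.grip(opening, squeeze=None): finger opening in m; squeeze is the grip in N (None keeps the last); returns when the fingers have stopped.
- env.hold(seconds).
- kinematics.inverse_kinematics(position, orientation): joint angles nearest the present ones, or None.
- capture(name): name is "scene" or "top" or "wrist"; returns (picture, depth): 480x640x3 uint8, red, green, blue; 480x640 float32, m along the optical axis (not along the pixel's ray), 0 where there is no reading.
- camera_info(name): a dict with "fx", "fy", "cx", "cy" (pixels), "rvec" (rotation vector, rad) and "tvec" (3), from world to camera coordinates, as OpenCV has them. Camera axes: x right, y down, z forward; pixel columns grow to the right and rows downward; lengths in m; the calibration is good to about 2 mm. A picture is of the moment at which its call begins: read the wrist's pose just before it. camera_info takes no time and is no camera call; for the wrist camera it gives the pose at the moment of the call.
A pose or a line that the arm cannot do raises env.MotionError and nothing moves.
- ticket.close_job(): hands the job in; it is judged then, once.
Trained networks look in the newest picture that a camera, given by its name, has taken for a name from the list of things; names that differ only in an ending like _2 or _b are one class to them, and where a whole thing is asked for, a point or a joint stands for the part that bears it (a point fixed in the world has none). Each returns a list of dicts, best first, with "p" (0 to 1); they miss things now and then, are a little off and sometimes report something else, mostly with a low value. They report only what shows in the picture. A call takes as long as a camera call.
- find_in(camera, name): "xy" ([column, row] in pixels, amid what is visible of it).
- silhouettes(camera, name): "mask" (480x640 bool, what is visible of it) and "xy" ([column, row] in pixels, amid what is visible of it).
Readings, each from a call of its own:
- status.current_t(): time.
- status.current_qpos(): joint angles.
- status.current_qd(): joint speeds.
- status.current_effort(): joint torques, N m.
- status.current_position(): TCP position.
- status.current_orientation(): TCP orientation.
- status.current_ft_force(): force on the tool from outside, world axes, zero at the start.
- status.current_wrist_torque(): the same for the moment, N m.
- status.current_grip_width(): finger opening in m.
- status.current_grasp_force(): force on a finger pad.
Only numpy, scipy, OpenCV 4.12 (cv2) and the standard library are available. Lean on these libraries where they do the work, as an engineer would, in place of code of your own. Each camera call takes 0.05 s, during which the arm holds its last target. There are 200 camera calls.

## Task

Pull the black dust plug out of the leaning port of the manifold block in the vise and put it in the parts dish. Then take the brass hose elbow (the one with the sideways barb, not the straight connector) from the tray, push its threaded end into the port with the two thread lugs through the two notches, and screw it clockwise until you feel it tighten, stopping when its barb points along the black witness line on the block. Do not overtighten it past the line, and leave it there.

Things in the scene. Friction and masses are not known exactly. Their poses are not given: they have to be found in the camera images.
- port_block: Aluminium manifold block 84 x 56 x 34 mm clamped in the vise, leaning 0.55 rad towards the robot; never moves. Origin: centre of its port's mouth, 84 mm above the bench. z: out of the port along its axis. x: along the witness line and the block's long side. Steel collar 43 mm across, rim at z = 0, 5 mm proud of the block. Hole 23 mm across with two notches; seal 14 mm down (see points)
- witness (a point): outer end of the black witness line, 17 mm long, engraved on the block's top face, on the robot's left: 41 mm from the port's axis along the block's +x, at z = -5 mm
- notch (a point): One of the port's two notches, at z = 0 and radius 14 mm, +165 deg from the block's x (anticlockwise seen from outside); the other is across from it, at -15 deg. Each is 50 deg wide, out to radius 16 mm. The flange's underside is a coarse thread: a lug passed through a notch (its top below z = -5 mm) and turned clockwise is drawn down 0.05 mm per degree, to a stop at about 100 deg
- seal_face (a point): Middle of the spring-backed rubber seal in the port, built at z = -14 mm in the block's frame; it yields at 8 N per mm, by 6 mm at most. A nose pushed in first meets it; while turning, the lugs pull against it from about 40 deg on, so the resistance rises. The right place is 75 deg clockwise from entry; friction then holds the elbow when let go
- angle_vise: Grey angle vise, base 132 x 100 x 12 mm, fixed to the bench, holding the block. Origin: centre of its footprint's underside, about below the port; its front (-x) faces the robot. Bed, jaws and screw stay at least 15 mm below the port's mouth, measured along the port's axis
- elbow: Brass hose elbow, 0.09 to 0.18 kg, standing in the tray on its threaded nose. Origin: centre of the nose's end; z up its axis, x along the barb. Nose 20 mm across, 19 mm long, end chamfered to 17; shoulder 29 mm across to z = 22.5; body 24 x 24 mm, z = 22 to 56 mm: grip its flats at +y and -y. Screwed home its axes match the block's, its origin at z = -15.7 mm in the block's frame
- lug (a point): One of the elbow's two like thread lugs, at +y, radius 12, z = 5.5 mm in its frame; the other is at -y. Each is 6 mm wide, 3 mm thick (z = 4 to 7 mm), out to radius 14.5 mm. They fit the notches with the barb at +75 deg from the witness line (right), or turned by 180 deg from there (wrong: the barb would end up pointing away from the line)
- barb_tip (a point): Tip of the elbow's sideways barb, at x = 43.5, y = 0, z = 42 mm in the elbow's frame. The barb is 12 mm thick, 20 mm at its root on the body's +x side
- dust_plug: Black plastic dust plug sitting loosely in the port, 20 g: stem 19.6 mm across, 9 mm long; knurled knob 30 mm across, 18 mm high, resting on the collar. Origin: centre of the stem's end, z along its axis to the knob (z = 9 to 27 mm). In the port it is in line with it, its origin at z = -9 mm in the block's frame; it pulls straight out with almost no force
- plug_mid (a point): middle of the dust plug, 15 mm up its axis from its origin
- parts_dish: Shallow round steel dish with a few small screws in it, loose on the bench: 69 mm across the rim, 15 mm high, floor 2 mm thick and 52 mm across, 0.12 kg. Origin: centre of its underside, z up
- fittings_tray: Shallow blue tray, 115 x 170 mm, walls 20 mm high, floor 5 mm above the bench, does not move. Origin: centre of its underside; its long side lies along its y. Elbow and straight connector stand on its floor about 80 mm apart along that side, in either order
- straight_connector: Brass straight hose connector with the same thread, not to be fitted; stands in the tray on its nose: hexagon 28 mm over corners, barb pointing up, 63 mm high in all. Origin: centre of the nose's end

How it is judged:
On the way, in this order (a step that is already met when the one before it is completed fails the run):
1. the dust plug lies in the parts dish, let go (horizontal distance between plug_mid and parts_dish below 0.028 m and height (world z) of plug_mid below 0.032 m and angle between parts_dish's own z axis and vertical below 0.15 rad and contact force between the fingers and dust_plug below 0.1 N), for 0.2 s.
2. the elbow's threaded nose is in the port, lugs through the notches (x of elbow in the frame of port_block between -0.004 and 0.004 m and y of elbow in the frame of port_block between -0.004 and 0.004 m and z of elbow in the frame of port_block below -0.0115 m), for 0.1 s.
At the end, for the whole second after the job is handed in: the dust plug lies in the upright parts dish; the elbow sits in the port, drawn down on its seal (nose 14.5 to 20 mm below the mouth, within 4 mm of the axis and 7 deg of its direction), its barb within about 11 deg (8.5 mm at the tip) of the witness line's direction, let go and at rest (horizontal distance between plug_mid and parts_dish below 0.028 m and height (world z) of plug_mid below 0.032 m and angle between parts_dish's own z axis and vertical below 0.15 rad and x of elbow in the frame of port_block between -0.004 and 0.004 m and y of elbow in the frame of port_block between -0.004 and 0.004 m and z of elbow in the frame of port_block between -0.02 and -0.0145 m and angle between the z axis of elbow and the z axis of port_block, either way round below 0.12 rad and x of barb_tip in the frame of port_block above 0.035 m and y of barb_tip in the frame of port_block between -0.0085 and 0.0085 m and linear speed of elbow below 0.02 m/s); the robot touches nothing.
It fails at once if the elbow is overtightened: its barb turned more than about 25 deg past the witness line (x of elbow in the frame of port_block between -0.004 and 0.004 m and y of elbow in the frame of port_block between -0.004 and 0.004 m and z of elbow in the frame of port_block below -0.0125 m and y of barb_tip in the frame of port_block below -0.0185 m and x of barb_tip in the frame of port_block above 0 m).
It also fails if it takes over 53 s, if anything falls off the work surface, if the arm or the gripper's body presses on something with over 40 N, if the wrist force passes 120 N, or if a joint passes its speed limit or range.

## Working session

There is one attempt and no reset: what is moved stays moved. The work goes in short steps, each a Python script; the robot and the scene stay as the last script left them, time stands still between calls to the robot, and variables do not carry over. Pictures are saved under pics/ and viewed, at most 10 in all, crops included, and the job is handed in when it is done.

```bash
ls; mkdir -p pics
cat > h.py <<'E'
import numpy as np, cv2
from scipy.spatial.transform import Rotation as R
from workcell import env, fingers, kinematics, capture, camera_info, ticket, find_in, silhouettes, status
def cam(n):
    c=camera_info(n); Rm=R.from_rotvec(np.ravel(c['rvec'])).as_matrix(); return c,Rm,np.ravel(c['tvec'])
def w2p(n,P,c=None):
    c,Rm,t=c or cam(n); q=Rm@np.asarray(P)+t; return np.array([c['fx']*q[0]/q[2]+c['cx'],c['fy']*q[1]/q[2]+c['cy']])
def ray(n,xy,c=None):
    c,Rm,t=c or cam(n); d=np.array([(xy[0]-c['cx'])/c['fx'],(xy[1]-c['cy'])/c['fy'],1.]); return -Rm.T@t, Rm.T@d
def atz(n,xy,z,c=None):
    o,d=ray(n,xy,c); return o+d*(z-o[2])/d[2]
def cloud(n,mask,depth,c=None):
    c,Rm,t=c or cam(n); v,u=np.nonzero(mask&(depth>0)); z=depth[v,u]
    P=np.c_[(u-c['cx'])/c['fx']*z,(v-c['cy'])/c['fy']*z,z]; return (P-t)@Rm
def quat(M):
    q=R.from_matrix(M).as_quat(); return [q[3],q[0],q[1],q[2]]
def save(n,im): cv2.imwrite('pics/'+n+'.png',cv2.cvtColor(im,cv2.COLOR_RGB2BGR))
E
cat > a.py <<'E'
from h import *
print(status.current_t(),status.current_orientation())
ims=[]
for n in ['scene','top']:
    im,d=capture(n); ims.append(im)
    np.savez('pics/'+n,im=im,d=d)
    for k in ['port_block','dust_plug','elbow','straight_connector','parts_dish','fittings_tray','witness','barb_tip','angle_vise']:
        r=(silhouettes if k not in('witness','barb_tip') else find_in)(n,k)
        for x in r[:2]:
            s=''
            if 'mask' in x:
                P=cloud(n,x['mask'],d)
                if len(P): s=f"n{len(P)} med {np.median(P,0).round(4)} lo {np.percentile(P,2,0).round(3)} hi {np.percentile(P,98,0).round(3)}"
                np.save(f'pics/{n}_{k}.npy',x['mask']) if x is r[0] else 0
            print(n,k,round(x['p'],2),np.round(x['xy'],1),s)
save('both',cv2.resize(np.vstack(ims),(600,900))[:, :]) if 0 else [save(n,i) for n,i in zip(['scene','top'],ims)]
E
python3 a.py
```

```text
pics
0.0 [-1.07497474e-03  9.84395159e-01  1.75968770e-01 -8.69657685e-05]
scene dust_plug 0.67 [301.5 230.5] n303 med [0.4904 0.0127 0.0943] lo [ 0.48  -0.004  0.079] hi [0.504 0.023 0.103]
scene elbow 0.71 [369.8 209.6] n335 med [ 0.5074 -0.2469  0.0438] lo [ 0.498 -0.282  0.004] hi [ 0.535 -0.216  0.061]
scene straight_connector 0.52 [402.3 220.5] n337 med [ 0.44   -0.2487  0.0323] lo [ 0.429 -0.363  0.   ] hi [ 0.49  -0.241  0.067]
scene parts_dish 0.62 [207.7 349.5] n1495 med [0.4663 0.2433 0.0055] lo [ 0.43   0.215 -0.001] hi [0.492 0.276 0.015]
scene fittings_tray 0.92 [390.3 226.8] n2239 med [ 0.4732 -0.2491  0.0056] lo [ 0.396 -0.317 -0.   ] hi [ 0.564 -0.201  0.019]
scene fittings_tray 0.37 [287.9 246.3] n1406 med [0.5041 0.0263 0.0714] lo [ 0.474 -0.034  0.045] hi [0.544 0.048 0.092]
scene witness 0.84 [283.9 242.9] 
scene barb_tip 0.82 [373.2 207.3] 
scene angle_vise 0.72 [289.2 254.8] n4371 med [0.5025 0.0212 0.0497] lo [ 0.459 -0.035  0.005] hi [0.588 0.055 0.105]
top port_block 0.83 [284.7 244.8] n1442 med [ 0.5098 -0.0056  0.0844] lo [ 0.476 -0.044  0.063] hi [0.538 0
[... 494 characters left out ...]
 straight_connector 0.53 [286.6 246.2] n1442 med [ 0.51   -0.0052  0.0843] lo [ 0.476 -0.044  0.064] hi [0.539 0.044 0.096]
top parts_dish 0.7 [149.1 297.6] n1148 med [0.4615 0.2482 0.0045] lo [ 0.43   0.217 -0.002] hi [0.491 0.277 0.017]
top fittings_tray 0.56 [431.4 250.6] n5471 med [ 0.4784 -0.2641  0.0062] lo [ 0.397 -0.317  0.002] hi [ 0.563 -0.204  0.022]
top witness 0.9 [285.4 247.1] 
top barb_tip 0.66 [286.9 244.9] 
top barb_tip 0.64 [424.6 230.2] 
top angle_vise 0.85 [288.  242.4] n4009 med [ 0.5178 -0.0091  0.0784] lo [ 0.46  -0.057  0.007] hi [0.59  0.051 0.11 ]
top angle_vise 0.62 [423.4 230.7] n378 med [ 0.5088 -0.2488  0.0567] lo [ 0.499 -0.267  0.009] hi [ 0.526 -0.217  0.065]
```

Run:
```python
import cv2,numpy as np
s=cv2.imread('pics/scene.png');t=cv2.imread('pics/top.png')
a=cv2.resize(s[170:390,160:460],(400,293));b=cv2.resize(t[170:350,100:500],(800,360))[:,:]
c=cv2.resize(t[190:310,230:350],(293,293),interpolation=cv2.INTER_CUBIC)
o=np.zeros((600,800,3),np.uint8);o[:293,:400]=a;o[:293,450:743]=c;o[300:600]=cv2.resize(t[180:340,90:500],(800,300));cv2.imwrite('pics/m1.png',o)
```

```text
(no output)
```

View pics/m1.png

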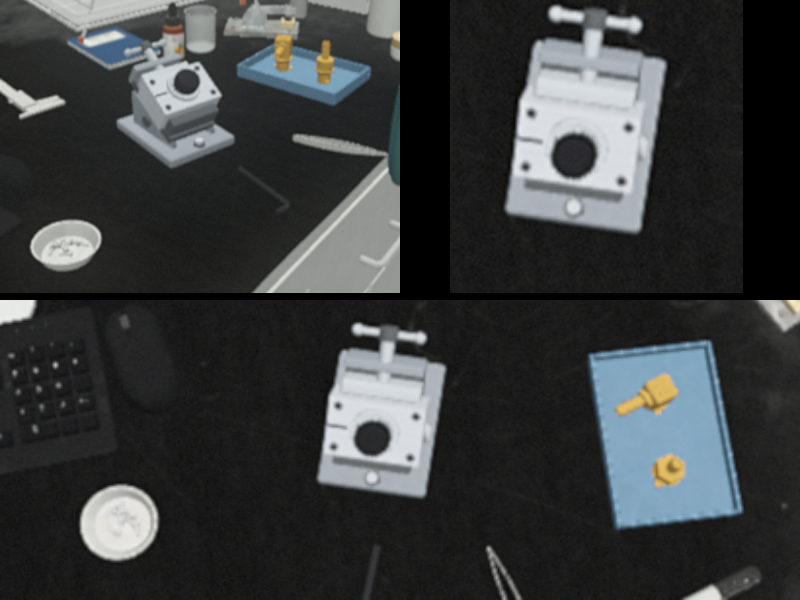

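```bash
cat >> h.py <<'E'
def toolM(zdir,ydir):
    z=np.array(zdir)/np.linalg.norm(zdir); y=np.array(ydir)-np.dot(ydir,z)*z; y/=np.linalg.norm(y); return np.c_[np.cross(y,z),y,z]
def blockM(yaw,lean=0.55):
    B=np.c_[[0,1,0],[-np.cos(lean),0,-np.sin(lean)],[-np.sin(lean),0,np.cos(lean)]]
    return R.from_euler('z',yaw).as_matrix()@B
def tM():
    q=status.current_orientation(); return R.from_quat([q[1],q[2],q[3],q[0]]).as_matrix()
E
python3 - <<'E'
from h import *
c,Rm,t=cam('wrist'); T=tM(); p=np.array(status.current_position())
print('cam pos in tool',T.T@(-Rm.T@t-p)); print('cam axes in tool (cols)\n',(T.T@Rm.T).round(3)); print(c['fx'],c['cx'],c['cy'])
for n in('scene','top'):
    c,Rm,t=cam(n);print(n,-Rm.T@t,c['fx'])
# yaw from top block & tray masks; witness line
d=np.load('pics/top.npz')['d']
from scipy.spatial.transform import Rotation
P=cloud('top',np.load('pics/top_port_block.npy'),d)
# plane fit of top face
Q=P.copy()
for _ in range(15):
    m=np.median(Q,0);n_=np.linalg.svd(Q-Q.mean(0),full_matrices=False)[2][2];r=(P-Q.mean(0))@n_;Q=P[abs(r)<max(.002,np.percentile(abs(r),60))]
n_*=np.sign(n_[2]);print('normal',n_,'lean',np.arccos(n_[2]),'yaw',np.arctan2(-n_[1],-n_[0]),len(Q))
for nm in['elbow','straight_connector']:
    P=cloud('top',np.load(f'pics/top_{nm}.npy'),d);print(nm,(P[P[:,2]>.055]).mean(0))
for i,(pos,zd,yaw) in enumerate([((.5,-.25),None,0)]): pass
E
```

```text
cam pos in tool [ 7.83787646e-02  2.18683024e-05 -1.42500658e-01]
cam axes in tool (cols)
 [[ 0.    -0.952 -0.306]
 [ 1.     0.001 -0.001]
 [ 0.001 -0.306  0.952]]
389.36362304804766 327.4646168298596 240.98833271963417
scene [0.00771879 0.60292273 0.45455168] 519.4495446126314
top [ 0.29823055 -0.01684926  1.05830305] 588.6620897025585
normal [-0.51615376  0.14676366  0.84382802] lean 0.5664189513278097 yaw -0.27702952346862725 865
elbow [ 0.51419565 -0.25380831  0.06095945]
straight_connector [ 0.44117843 -0.25379814  0.06708766]
```

```bash
cat > b.py <<'E'
from h import *
def go(p,zd,ydirs):
    q0=np.array(status.current_qpos());best=None
    for y in ydirs:
        M=toolM(zd,y);s=kinematics.inverse_kinematics(list(p),quat(M))
        if s is not None:
            c=np.abs(np.array(s)-q0).max()+(0.5*abs(s[5]))
            if best is None or c<best[0]: best=(c,M)
    env.movep(list(p),quat(best[1]));print('q',np.round(status.current_qpos(),2),'t',status.current_t())
def look(tag,names):
    c=cam('wrist');im,d=capture('wrist');np.savez('pics/'+tag,im=im,d=d,K=np.array([c[0]['fx'],c[0]['fy'],c[0]['cx'],c[0]['cy']]),R=c[1],t=c[2]);save(tag,im)
    for k in names:
        for x in (silhouettes if k not in('witness','barb_tip','notch','lug','plug_mid') else find_in)('wrist',k)[:2]:
            s=''
            if 'mask' in x:
                P=cloud('wrist',x['mask'],d,c);np.save(f'pics/{tag}_{k}.npy',x['mask'])if x['p']>.5 else 0
                s=f"med {np.median(P,0).round(4)} lo {np.percentile(P,2,0).round(3)} hi {np.percentile(P,98,0).round(3)}"
            print(tag,k,round(x['p'],2),np.round(x['xy'],1),s)
ys=[(np.cos(a),np.sin(a),0) for a in np.arange(0,2*np.pi,.4)]
E
python3 - <<'E'
from b import *
go([.50,-.25,.19],[0,0,-1],ys); look('we',['elbow','barb_tip','lug','straight_connector'])
B=blockM(-.2); o=np.array([.503,.003,.084])
go(o+B[:,2]*.13,-B[:,2],[B[:,0],-B[:,0]]); look('wb',['dust_plug','port_block','witness'])
E
python3 - <<'E'
import cv2,numpy as np
a=cv2.imread('pics/we.png');b=cv2.imread('pics/wb.png');cv2.imwrite('pics/m2.png',np.hstack([cv2.resize(a,(400,300)),cv2.resize(b,(400,300))]))
E
```

```text
q [-0.57  0.12  1.42 -0.    1.6   0.12] t 2.5167
we elbow 0.78 [342.7 205.6] med [ 0.5123 -0.2471  0.0576] lo [ 0.499 -0.266  0.011] hi [ 0.528 -0.216  0.062]
we barb_tip 0.95 [339.4 208.2] 
we lug 0.97 [341.5 205.5] 
we straight_connector 0.55 [274.2 264.9] med [ 0.4464 -0.2512  0.0427] lo [ 0.433 -0.265  0.01 ] hi [ 0.455 -0.242  0.07 ]
q [-0.02 -0.56  2.05 -0.1   1.11 -1.37] t 4.1
wb dust_plug 0.75 [332.3 223.5] med [0.4881 0.0082 0.0966] lo [ 0.478 -0.006  0.08 ] hi [0.501 0.022 0.105]
wb port_block 0.75 [316.6 210. ] med [0.4971 0.0014 0.0768] lo [ 0.473 -0.04   0.058] hi [0.531 0.046 0.094]
wb witness 0.92 [321.4 204.9]
```

View pics/m2.png

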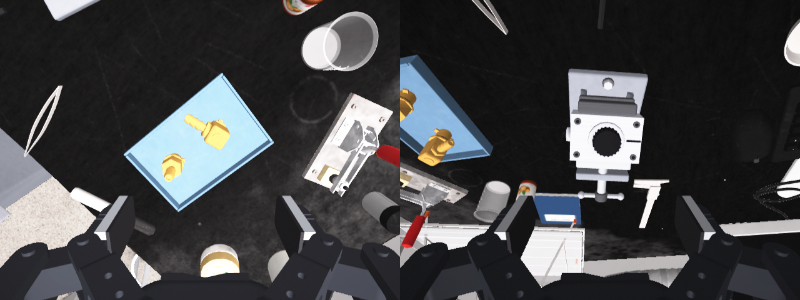

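```bash
cat > fit.py <<'E'
from h import *
def fit(tag,o,yaw,zf=-.005,verbose=1):
    """points near the top face -> face plane, rectangle"""
    f=np.load(f'pics/{tag}.npz');K=f['K'];c=({'fx':K[0],'fy':K[1],'cx':K[2],'cy':K[3]},f['R'],f['t'])
    P=cloud('wrist',np.ones((480,640),bool),f['d'],c);B=blockM(yaw)
    L=(P-o)@B;P=P[(abs(L[:,0])<.05)&(abs(L[:,1])<.037)&(abs(L[:,2]-zf)<.008)]
    r=np.zeros(len(P))
    for _ in range(20):
        Q=P[abs(r)<.0018] if _ else P; m=Q.mean(0);n=np.linalg.svd(Q-m,full_matrices=False)[2][2];n*=np.sign(n[2]);r=(P-m)@n
    lean=np.arccos(n[2]);y1=np.arctan2(-n[1],-n[0]);Q=P[abs(r)<.002]
    B=blockM(y1,lean);L=(Q-m)@B
    (cx,cy),(w,h),a=cv2.minAreaRect(L[:,:2].astype(np.float32))
    ctr=m+B@np.array([cx,cy,0])
    print(tag,'lean',lean.round(4),'yaw',y1.round(4),'rect',np.round([w,h],4),a,'ctr',ctr.round(4),'mouth',(ctr+.005*n).round(4),len(Q))
    return c,f,P
if __name__=='__main__':
    c,f,P=fit('wb',np.array([.503,.003,.084]),-.2)
    g=f['im'][120:310,220:440];im=cv2.cvtColor(cv2.resize(g,None,fx=2.7,fy=2.7,interpolation=cv2.INTER_CUBIC),cv2.COLOR_RGB2BGR)
    im2=cv2.cvtColor(cv2.resize(np.load('pics/we.npz')['im'][150:260,280:390],(198,198)),cv2.COLOR_RGB2BGR)
    o=np.zeros((513,800,3),np.uint8);o[:im.shape[0],:im.shape[1]]=im;o[:198,602:800]=im2;cv2.imwrite('pics/m3.png',o)
    f=np.load('pics/we.npz');K=f['K'];c=({'fx':K[0],'fy':K[1],'cx':K[2],'cy':K[3]},f['R'],f['t'])
    P=cloud('wrist',np.load('pics/we_elbow.npy'),f['d'],c)
    print('z hist',np.histogram(P[:,2],bins=np.arange(0,.07,.005)))
    T=P[P[:,2]>.0575];r=cv2.minAreaRect((T[:,:2]*1000).astype(np.float32));print('top rect',r,len(T),T[:,2].mean(),T.mean(0))
    Bp=P[(np.linalg.norm(P[:,:2]-T.mean(0)[:2],axis=1)>.018)&(P[:,2]>.035)];print('barb dir',np.degrees(np.arctan2(*(Bp.mean(0)-T.mean(0))[[1,0]])),len(Bp))
    M=P[(P[:,2]>.03)];e=np.linalg.svd(Bp[:,:2]-Bp[:,:2].mean(0))[2][0];print('barb axis',np.degrees(np.arctan2(e[1],e[0])))
E
python3 fit.py
```

```text
wb lean 0.5498 yaw -0.2786 rect [0.0567 0.0843] 89.92304992675781 ctr [0.5025 0.0046 0.0794] mouth [0.5    0.0053 0.0837] 5730
z hist (array([ 21,  11,  14,   0,   0,  53,  30,  28,  42, 149, 539, 402, 695,
         0]), array([0.   , 0.005, 0.01 , 0.015, 0.02 , 0.025, 0.03 , 0.035, 0.04 ,
       0.045, 0.05 , 0.055, 0.06 , 0.065, 0.07 ]))
top rect ((514.1813354492188, -253.28909301757812), (23.717926025390625, 27.393342971801758), 19.883432388305664) 1000 0.060457650240385345 [ 0.51518857 -0.2542087   0.06045765]
barb dir 109.22657300517595 478
barb axis -67.77412299049233
```

View pics/m3.png

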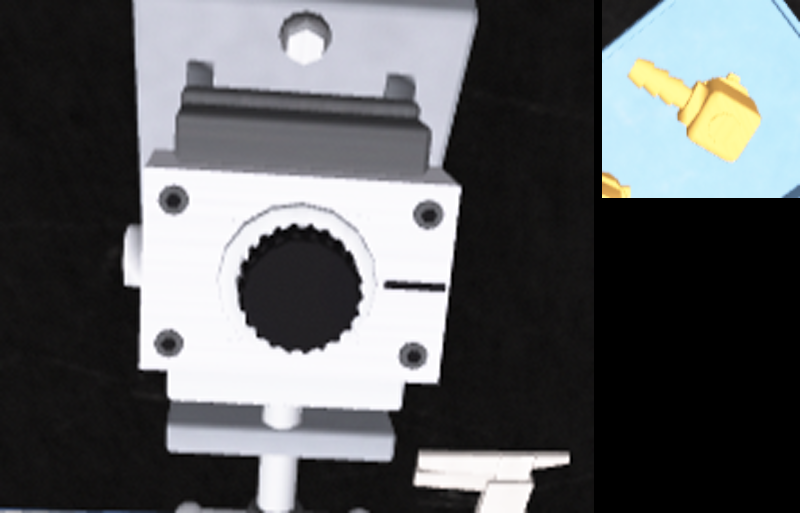

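```bash
cat > c.py <<'E'
from b import *
o=np.array([.500,.0053,.084]);yaw=-.2786;B=blockM(yaw);n=B[:,2]
E
cat > p1.py <<'E'
from c import *
fingers.grip(.055,25)
go(o+n*.05,-n,[B[:,0],-B[:,0]])
env.move_straight(list(o+n*.004),vel=.08)
fingers.grip(0,25); print('w',status.current_grip_width(),'F',status.current_grasp_force(),status.current_ft_force())
env.move_straight(list(o+n*.06),vel=.1)
look('wp',['dust_plug'])
D=np.array([.461,.247])
go([D[0],D[1],.11],[0,0,-1],ys)
print('w',status.current_grip_width())
env.move_straight([D[0],D[1],.019],vel=.12); print(status.current_position(),status.current_ft_force())
fingers.grip(.042); env.move_straight([D[0],D[1],.09],vel=.15)
print('t',status.current_t()); look('wd',['dust_plug','parts_dish'])
E
python3 p1.py
python3 - <<'E'
import cv2,numpy as np
a=cv2.imread('pics/wp.png');b=cv2.imread('pics/wd.png');cv2.imwrite('pics/m4.png',np.hstack([cv2.resize(a,(400,300)),cv2.resize(b,(400,300))]))
E
```

```text
q [ 0.01 -0.39  2.09 -0.19  0.92 -1.21] t 5.1167
w 0.0287428205603328 F 25.66229224205017 [-1.51184095  0.21692023  2.58310618]
q [ 0.38  0.08  1.62 -0.    1.44 -0.82] t 7.9167
w 0.02888597299441393
[0.46172644 0.24707007 0.01995785] [-0.13710474 -0.16768042 -0.44260874]
t 9.7333
wd dust_plug 0.62 [327.6 257.1] med [0.4573 0.249  0.0284] lo [0.445 0.235 0.014] hi [0.473 0.263 0.03 ]
wd parts_dish 0.92 [314.3 232. ] med [0.4567 0.2458 0.0066] lo [ 0.427  0.215 -0.   ] hi [0.491 0.278 0.016]
```

View pics/m4.png

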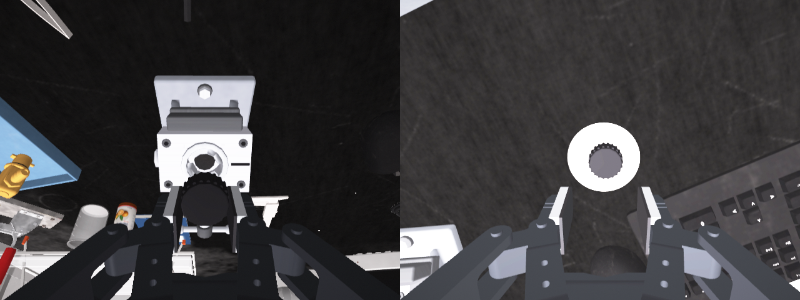

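```bash
cat > p2.py <<'E'
from c import *
from fit import fit
def el(tag):
    f=np.load(f'pics/{tag}.npz');K=f['K'];c=({'fx':K[0],'fy':K[1],'cx':K[2],'cy':K[3]},f['R'],f['t'])
    P=cloud('wrist',np.ones((480,640),bool),f['d'],c)
    P=P[np.linalg.norm(P[:,:2]-[.5148,-.2545],axis=1)<.05]
    T=P[(P[:,2]>.0585)&(np.linalg.norm(P[:,:2]-[.5148,-.2545],axis=1)<.022)];zt=np.median(T[:,2])
    T=T[abs(T[:,2]-zt)<.0015]; r=cv2.minAreaRect((T[:,:2]*1000).astype(np.float32))
    ba=P[(P[:,2]>.043)&(np.linalg.norm(P[:,:2]-T.mean(0)[:2],axis=1)>.024)&((P[:,:2]-T.mean(0)[:2])@[-.34,.94]>.01)]
    print(tag,'rect',np.round(r[0],1),np.round(r[1],1),round(r[2],1),'mean',T.mean(0).round(4),'barb dir',np.degrees(np.arctan2(*(ba.mean(0)-T.mean(0))[[1,0]])).round(1),len(ba),'barb tip',(ba[:,:2]@[-.34,.94]).max()-T.mean(0)[:2]@[-.34,.94])
if __name__=='__main__':
    go(o+n*.10,-n,[B[:,0]]); look('wb2',[]);fit('wb2',o,yaw)
    go(o+n*.10,-n,[-B[:,0]]); look('wb3',[]);fit('wb3',o,yaw)
    for i,a in enumerate((1.6,-1.6)):
        qq=[.51,-.25,.17]
        s=np.array(kinematics.inverse_kinematics(qq,quat(toolM([0,0,-1],[1,0,0]))))
        go(qq,[0,0,-1],[(np.cos(x),np.sin(x),0) for x in ([.3] if i==0 else [.3+np.pi])]); look(f'we{i+2}',[]); el(f'we{i+2}')
    el('we')
E
python3 p2.py
python3 - <<'E'
import cv2,numpy as np
a=cv2.imread('pics/wb2.png')[100:400,120:520];b=cv2.imread('pics/wb3.png')[100:400,120:520];cv2.imwrite('pics/m5.png',np.vstack([np.hstack([a,b]),np.hstack([cv2.resize(cv2.imread(f'pics/we{i}.png'),(400,300)) for i in(2,3)])]))
E
```

```text
q [ 0.03 -0.49  2.06 -0.19  1.05 -1.21] t 10.825
wb2 lean 0.5498 yaw -0.2776 rect [0.0568 0.0844] 89.4334487915039 ctr [0.5023 0.0043 0.0794] mouth [0.4998 0.0051 0.0836] 6977
q [ 0.03 -0.49  2.06 -0.19  1.05  1.93] t 13.525
wb3 lean 0.5498 yaw -0.2766 rect [0.0566 0.0844] 89.71076965332031 ctr [0.503  0.0043 0.0798] mouth [0.5005 0.005  0.0841] 6979
q [-0.56  0.15  1.43  0.    1.57 -0.86] t 15.9417
we2 rect [ 507.8 -239.2] [25.3  2.9] 18.4 mean [ 0.5079 -0.2392  0.2469] barb dir 107.5 80 barb tip 0.026644130673057154
q [-0.56  0.15  1.43  0.    1.57  2.29] t 18.6417
we3 rect [ 517.3 -262.2] [38.4  8.7] 16.6 mean [ 0.5173 -0.2612  0.2485] barb dir 103.9 6975 barb tip 0.05033114311861803
we rect [ 517.6 -249.9] [ 7.7 41.8] 61.7 mean [ 0.5169 -0.2489  0.2709] barb dir 135.4 6127 barb tip 0.04282976790640258
```

View pics/m5.png

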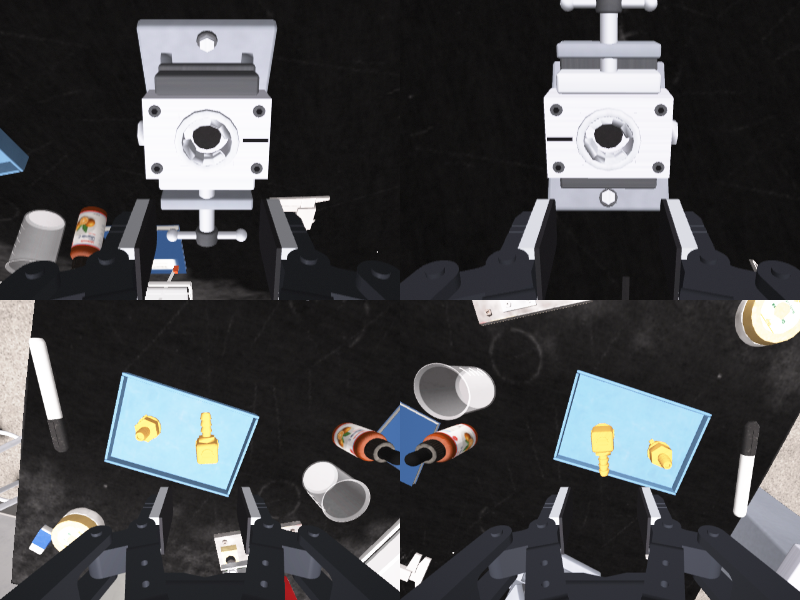

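```bash
sed -i 's/    P=P\[np.linalg.norm(P\[:,:2\]-\[.5148,-.2545\],axis=1)<.05\]/    P=P[(P[:,2]<.066)\&(np.linalg.norm(P[:,:2]-[.5148,-.2545],axis=1)<.05)]/' p2.py; sed -i 's/^o=.*/o=np.array([.5001,.005,.084]);yaw=-.277;B=blockM(yaw);n=B[:,2]/' c.py
python3 -c "
from p2 import *
for t in('we','we2','we3'): el(t)
# plan: turning IK check, both grips
for s in(0,1):
  a=[]
  for th in(75,40,0,-10):
    E=B@R.from_euler('z',th,degrees=True).as_matrix()
    for z in (.05,-.012):
      q=kinematics.inverse_kinematics(list(o+n*(z+.028)),quat(toolM(-n,E[:,1]*(1 if s else -1))));a.append(None if q is None else np.round(q,2))
  print(s,a)
  u=np.radians(110);y=np.array([-np.sin(u),np.cos(u),0])*(1 if s else -1)
  print(kinematics.inverse_kinematics([.5148,-.2545,.033],quat(toolM([0,0,-1],y))))
"
```

```text
we rect [ 514.8 -254.8] [22.6 22.7] 19.3 mean [ 0.515  -0.2545  0.0606] barb dir 109.2 387 barb tip 0.04307133055188167
we2 rect [ 514.  -254.4] [23.3 23.2] 18.2 mean [ 0.5141 -0.2542  0.0607] barb dir 109.6 474 barb tip 0.042904766111305614
we3 rect [ 514.6 -255.7] [22.8 22.7] 18.8 mean [ 0.5146 -0.2563  0.0608] barb dir 109.7 388 barb tip 0.04482291462251531
0 [array([ 0.02, -0.45,  2.08, -0.18,  0.99, -0.95]), array([-0.01, -0.31,  2.1 , -0.19,  0.83, -0.95]), array([ 0.02, -0.45,  2.08, -0.18,  0.99, -0.34]), array([-0.01, -0.31,  2.1 , -0.19,  0.83, -0.34]), array([ 0.02, -0.45,  2.08, -0.18,  0.99,  0.36]), array([-0.01, -0.31,  2.1 , -0.19,  0.83,  0.36]), array([ 0.02, -0.45,  2.08, -0.18,  0.99,  0.53]), array([-0.01, -0.31,  2.1 , -0.19,  0.83,  0.53])]
[-5.57850550e-01  2.60773255e-01  1.57619155e+00 -4.44089210e-16
  1.30462785e+00 -9.06916401e-01]
1 [array([ 0.02, -0.45,  2.08, -0.18,  0.99,  2.19]), array([-0.01, -0.31,  2.1 , -0.19,  0.83,  2.19]), None, None, None, None, None, None]
[-5.57850550e-01  2.60773255e-01  1.57619155e+00 -4.44089210e-16
  1.30462785e+00  2.23467625e+00]
```

```bash
cat >> c.py <<'E'
G=.029
def F(): return np.array(status.current_ft_force())
def pose(th,z,dx=0,dy=0):
    E=B@R.from_euler('z',th,degrees=True).as_matrix()
    return list(o+B@np.array([dx,dy,z+G])),quat(toolM(-n,-E[:,1]))
E
cat > p3.py <<'E'
from c import *
u=np.radians(109.2);y=-np.array([-np.sin(u),np.cos(u),0]);e=[.5143,-.255]
fingers.grip(.046,70)
go(e+[.10],[0,0,-1],[y])
env.move_straight(e+[.005+G],vel=.1); print(status.current_position(),F())
fingers.grip(0,70);print('w',status.current_grip_width(),status.current_grasp_force(),F())
env.move_straight(e+[.15],vel=.15);print('lift',status.current_grip_width(),F())
env.movep(*pose(75,.05));print('q',status.current_qpos())
env.move_straight(pose(75,.006)[0],vel=.08);print('t',status.current_t(),status.current_position(),pose(75,.006)[0],F(),B.T@F())
np.save('F0.npy',F())
look('wi',['elbow']);im,d=capture('scene');save('si',im)
E
python3 p3.py
python3 - <<'E'
import cv2,numpy as np
a=cv2.imread('pics/wi.png')[100:400,120:520];b=cv2.imread('pics/si.png')[160:280,220:380];cv2.imwrite('pics/m6.png',np.hstack([a,cv2.resize(b,(400,300))]))
E
```

```text
q [-0.56  0.2   1.51 -0.    1.43 -0.89] t 21.5917
[ 0.51476499 -0.25529873  0.03458648] [0.04480907 0.05827894 0.31196693]
w 0.02270274144453681 69.66024041175842 [-0.29090868 -0.42618647  3.87201104]
lift 0.02276175126276081 [ 0.16820683 -0.44640268 -0.59531199]
q [ 0.01960853 -0.44813714  2.07502173 -0.18445048  0.99190452 -0.95172136]
t 25.4333 [0.48283042 0.00970437 0.11401252] [np.float64(0.4825033130087529), np.float64(0.010002897416388715), np.float64(0.1138383582720827)] [-0.56796442 -0.45268054 -0.70701914] [-0.59074638  0.72975735 -0.38190608]
wi elbow 0.96 [327.9 313.8] med [0.4633 0.0196 0.1255] lo [0.444 0.003 0.1  ] hi [0.481 0.034 0.14 ]
```

View pics/m6.png

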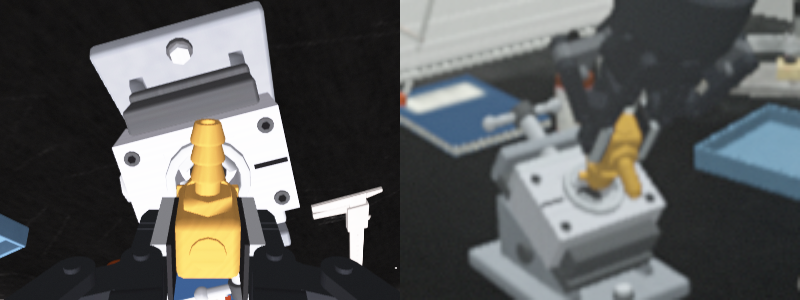

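```bash
cat > p4.py <<'E'
from c import *
F0=np.load('F0.npy')
for z in np.r_[.002,0,-.002,-.004,-.006,-.008,-.010,-.0115,-.0128]:
    env.move_straight(pose(75,z)[0],vel=.04); f=B.T@(F()-F0)
    p=B.T@(np.array(status.current_position())-o);print(z.round(4),'f',f.round(1),'p',(p*1000).round(1))
    if f[2]>12 or np.hypot(*f[:2])>15: print('stop');break
print(status.current_t(),status.current_grip_width())
E
python3 p4.py
```

```text
0.002 f [-0.2 -0.3  0.1] p [ 0.   0.2 30.9]
0.0 f [-0.  -0.9 -1. ] p [-0.   0.2 28.9]
-0.002 f [-0.6 -0.3 -0.5] p [-0.   0.2 26.8]
-0.004 f [ 1.3 -0.4 -1.3] p [-0.   0.2 24.8]
-0.006 f [ 0.9  0.2 -0.9] p [-0.1  0.2 22.9]
-0.008 f [ 0.4 -0.1 -0.6] p [-0.   0.2 20.9]
-0.01 f [ 0.6  0.  -0.5] p [-0.1  0.2 18.9]
-0.0115 f [ 0.7  0.1 -0.4] p [-0.   0.1 17.4]
-0.0128 f [ 1.4  0.5 -1.1] p [-0.  -0.  16.2]
27.8333 0.022716360558607093
```

```bash
cat > p5.py <<'E'
from c import *
F0=np.load('F0.npy');T0=np.array(status.current_wrist_torque())
for a in (8,16,24,32,40,48,56,62,68,72,75):
    z=min(-.0128,-.0119-.00005*a); P=pose(75-a,z)
    try: env.movep(*P)
    except env.MotionError as ex: print(ex);break
    f=B.T@(F()-F0);t=B.T@(np.array(status.current_wrist_torque())-T0)
    p=B.T@(np.array(status.current_position())-o);M=B.T@tM();th=np.degrees(np.arctan2(M[0,1],-M[1,1]))
    print(a,'f',f.round(1),'t',t.round(2),'p',(p*1000).round(1),'th',th.round(1),'t',round(status.current_t(),2),flush=True)
    if abs(t[2])>2.5 or np.abs(f).max()>40: print('stop');break
print(status.current_grip_width(),status.current_grasp_force())
look('wh',['elbow','barb_tip']);im,d=capture('scene');save('sh',im)
E
python3 p5.py
python3 - <<'E'
import cv2,numpy as np
a=cv2.imread('pics/wh.png')[100:400,120:520];b=cv2.imread('pics/sh.png')[160:280,220:380];cv2.imwrite('pics/m7.png',np.hstack([a,cv2.resize(b,(400,300))]))
E
```

```text
8 f [ 0.6  0.1 -0.4] t [ 0.01 -0.05 -0.05] p [-0.   0.  16.2] th 67.2 t 28.09
16 f [ 0.6  0.4 -1.3] t [ 0.03 -0.01  0.01] p [ 0.   0.  16.2] th 59.3 t 28.35
24 f [ 1.1 -0.1  1.4] t [ 0.08 -0.06  0.01] p [ 0.  -0.1 16. ] th 51.3 t 28.61
32 f [0.5 0.9 2.9] t [ 0.09 -0.01 -0.09] p [ 0.1 -0.4 15.8] th 43.3 t 28.87
40 f [0.7 1.  4.9] t [ 0.07 -0.01 -0.  ] p [ 0.1 -0.6 15.5] th 35.4 t 29.12
48 f [1.1 0.9 7.5] t [ 0.03 -0.09 -0.  ] p [ 0.1 -0.8 15.2] th 27.4 t 29.38
56 f [0.9 0.1 7.9] t [0.13 0.01 0.03] p [ 0.1 -0.9 14.9] th 19.3 t 29.64
62 f [-0.3  0.8  9.1] t [0.15 0.04 0.01] p [ 0.2 -1.1 14.8] th 13.3 t 29.89
68 f [ 0.5  0.6 10.7] t [ 0.1   0.05 -0.03] p [ 0.2 -1.3 14.6] th 7.3 t 30.14
72 f [ 0.1 -0.4 11.1] t [ 0.17  0.08 -0.05] p [ 0.2 -1.4 14.5] th 3.3 t 30.39
75 f [-0.2  0.  11. ] t [ 0.18  0.09 -0.05] p [ 0.1 -1.5 14.4] th 0.3 t 30.64
0.022640168071936542 70.8320689201355
wh elbow 0.78 [329.  314.9] med [0.4878 0.0211 0.114 ] lo [0.473 0.001 0.098] hi [0.502 0.05  0.123]
wh barb_tip 0.76 [326.6 315.2]
```

View pics/m7.png

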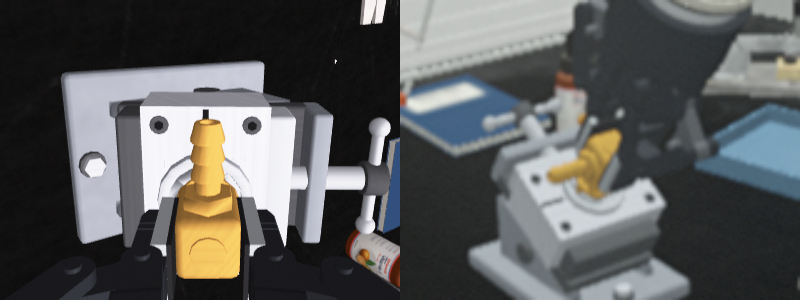

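```bash
cat > p6.py <<'E'
from c import *
M=tM();print('tool z vs -n deg',np.degrees(np.arccos(-M[:,2]@n)))
fingers.grip(.05,30)
p=np.array(status.current_position());env.move_straight(list(p+n*.11),vel=.15)
print('t',status.current_t()); look('wf',[])
f=np.load('pics/wf.npz');K=f['K'];c=({'fx':K[0],'fy':K[1],'cx':K[2],'cy':K[3]},f['R'],f['t'])
P=(cloud('wrist',np.ones((480,640),bool),f['d'],c)-o)@B*1000
P=P[(P[:,2]>10)&(P[:,2]<60)&(np.linalg.norm(P[:,:2],axis=1)<55)]
T=P[(P[:,2]>36)&(np.abs(P[:,:2]).max(1)<16)];zt=np.median(T[:,2]);T=T[abs(T[:,2]-zt)<2]
nn=np.linalg.svd(T-T.mean(0),full_matrices=False)[2][2];print('top z',zt,'mean',T.mean(0).round(1),'rect',cv2.minAreaRect(T[:,:2].astype(np.float32)),'tilt n',(nn*np.sign(nn[2])).round(3),len(T))
b=P[(P[:,0]>16)&(P[:,2]>15)];m=b.mean(0);print('barb',m.round(1),'max x',b[:,0].max(),'tip',b[b[:,0]>b[:,0].max()-8].mean(0).round(1),len(b))
E
python3 p6.py; python3 -c "
import cv2;cv2.imwrite('pics/m8.png',cv2.imread('pics/wf.png')[100:400,120:520])"
```

```text
tool z vs -n deg 0.14468446864875703
t 32.1
top z 39.92738007390719 mean [ 1.6 -1.  40. ] rect ((1.3468551635742188, -1.1841745376586914), (23.54068946838379, 23.41221809387207), 89.3229751586914) tilt n [ 0.016 -0.002  1.   ] 1257
barb [29.4 -0.9 30.3] max x 44.34484150095336 tip [40.7 -0.8 29.7] 941
```

View pics/m8.png

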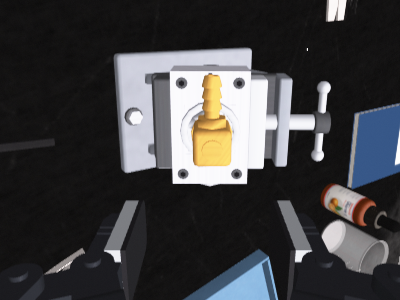

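```bash
python3 -c "
from h import *
print(status.current_t(),ticket.close_job())"
```

```text
the job is handed in; nothing more can be done
32.15 None
```

The job is handed in at 32.2 s, but the judge returned no verdict: the dust plug stands in the parts dish, and the elbow is screwed home, drawn down about 16 mm (target 15.7), barb tip about 1 mm off the witness line, let go and the arm clear. I felt the seal push back (about 11 N) but no clear rise in turning torque, so I stopped at 75 deg by angle.

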